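# Probe the gas in a culture box through its port

### The arm

A 6-joint arm with a two-finger parallel gripper is mounted at the origin on a cart in front of the work surface, level with it; the furniture and walls round the work are solid. World frame = base frame: x ahead of the robot, y to its left, z up, the work surface at z = 0. Lengths are in m, angles in rad, forces in N, time in s.
With the tool pointing down it reaches from about 0.25 to 0.725 m from the base axis. Payload 4 kg.
Tool frame: the origin (TCP) lies midway between the tips of the shut fingers; the grasp point (between the pads) lies 19 mm behind it (bot.grasp_offset is the distance from the TCP to the grasp point, in m); z points along the fingers, y is the direction in which the jaws open and shut (so a half turn about z gives the same grasp; the last joint's range is limited). The gripper opens to 85 mm and grips with 20 to 120 N. Pads are 22 mm wide; open, the fingers measure 114 mm over their backs; the gripper's body (76 mm by 85 mm) begins 54 mm behind the grasp point. The pads swing forward as they close: fully open they stand 13 mm farther back than shut.
Start: joints at [-1.275, 0.241, 0.005, 1.335, 0, 1.571], TCP at [0.146, -0.478, 0.231] pointing down, gripper open.
Joint ranges: [-2.72, 2.72], [-1.05, 1.87], [-1.09, 1.28], [-1.99, 2.15], [-1.42, 1.44], [-3.14, 3.14]. Speed limits (rad/s): [2.79, 2.79, 3.14, 3.14, 3.14, 3.14].

### API

Orientations are given as a unit quaternion [x, y, z, w].
In Python, from workcell import sensors, optics, bot gives the robot as it stands.
- The arm moves only by the tool apply_moves, never from a script. Its argument "plan" is one flat list of numbers, 6 for each row, row after row: the shift along the tool's x, y, z in m, then the turn, a rotation vector about the tool's x, y, z in rad. In form: [tx, ty, tz, ax, ay, az, tx, ty, tz, ax, ay, az, ...]. A call has 1 to 12 rows; each row is the pose to reach, as a shift and turn from the pose commanded when the call began, along the tool's axes at that moment; what a row does not reach only later rows make up. A row lasts 1/12 s, in which the tool goes at most 41.7 mm and 7.16 degrees, less where a joint would pass 70% of its speed; a pose out of reach is approached as far as the arm can. A call with a gripper value outside its range is refused whole. "grip" is the finger opening in m, from 0 to 0.0854, set as the call begins (left out, the last holds). The fingers move at their own pace and stop on an object; the grip force is fixed at half the most. Time passes only in rows, so rows that repeat a pose let the fingers close. It gives the time, the measured TCP pose, the force and the opening at its end, in the units of the state.
- sensors.get_obs(): the state, without advancing time (a new reading comes with each control period).
- optics.camera(name): name is "scene" or "top"; returns a dict with "pixels" (420x560x3 uint8, red, green, blue), "fx", "fy", "cx", "cy" (pixels), "k1" (the pictures are not rectified: a ray, as slopes to the right and down, at radius r is drawn at 1 + k1 r^2 times it, then the intrinsics apply), "pose" (4x4, takes a point from camera to world coordinates). Camera axes: x right, y up, looking along -z (the intrinsics and any distortion apply to the point x, -y, -z); pixel columns grow to the right and rows downward; lengths in m; the calibration is good to about 2 mm. A picture is of the moment at which its call begins. There is no depth.
- bot.job_done(): hands the job in, once; it reports no verdict.
The state is a dict: "clock": time; "joint_pos": joint angles; "joint_vel": joint speeds; "tau": joint torques, N m; "eef_pos": TCP position; "tool_rot": TCP orientation; "ft_force": force on the tool from outside, world axes, zero at the start; "ft_torque": the same for the moment, N m; "grip_width": finger opening in m.
Only numpy, scipy, OpenCV 4.12 (cv2) and the standard library are available. Lean on these libraries where they do the work, as an engineer would, in place of code of your own. Each camera call takes 0.05 s, during which the arm holds its last target.

### The job

The gas in the closed culture box has to be measured without contaminating it: swing the cover of the port in its lid fully aside, then draw the cordless gas probe up out of its stand and lower it upright through the port, never letting the probe touch the box or the cover, until the black ring on its shaft is level with the top of the port's collar. Finish while still holding the probe there, still and centred in the port, with nothing but the gripper carrying it. Leave the other things on the bench where they stand.

Things in the scene. Friction and masses are not known exactly. Their poses are not given: they have to be found in the camera images.
- culture_box: Closed rectangular culture box (heavy, does not move): clear tub with a grey lid held by steel clips, 150 x 220 mm, lid top 103 mm above the bench. Origin under its centre on the bench; x along the 150 mm side, y along the 220 mm side, z up. A stack of pink dishes stands inside under the -y half; under the port, in the +y half, the box is empty down to its floor, 7 mm above the bench. Two brass gas cocks, up to 121 mm high, stand on the lid at x = -45 mm, y = -50 and -78 mm.
- port_rim (a point): Centre of the top edge of the port, a vertical aluminium collar (outer diameter 38 mm) in the lid at x = 0, y = 58 mm of the box, top edge 115 mm above the bench. The bore is 22 mm in diameter and 20 mm long. Axes as the box.
- cover_pivot (a point): Pivot axis of the port's cover, 34 mm from the port's axis on the box's +x side, level with the cover's underside (115.5 mm above the bench). Axes as the box.
- port_cover (a joint): Swing cover of the port: flat steel flap 4 mm thick, turning about the vertical pivot with light friction (about 0.03 N m, stays where it is left). 0 = closed over the port, the knob pointing to the box's -x; it grows up to 1.7 rad as the knob swings counter-clockwise seen from above, toward the box's -y. It may start slightly ajar. From about 1.1 rad the bore is uncovered.
- cover_knob (a point): Middle of the cover's black upright round knob, 12 mm in diameter, 57 mm from the pivot axis; it stands 30 mm above the flap's upper side, its top 149.5 mm above the bench, and this point is 134.5 mm above the bench.
- probe_stand: Probe stand (heavy, does not move): grey base 100 x 86 x 14 mm, steel column 42 mm from the probe on the stand's +x side, and an aluminium plate 10 mm thick (x -26 to +54 mm, y -22 to +22 mm) whose top is 130 mm above the bench; nothing stands higher than the plate except the probe. Origin on the bench under the plate's hole (16 mm in diameter), through which the probe hangs, its tip in a white cup (inner diameter 26 mm, rim 40 mm above the bench).
- probe: Cordless gas probe, 90 g (may vary by a third), 170 mm tall, upright in the stand resting on the underside of its head. Origin at the tip of its shaft, z up the shaft. Shaft: 12 mm in diameter, 110 mm long. Head: white rounded block with a blank dark display on top of the shaft, 34 mm along its x, 24 mm along its y (the two flats to grip), 60 mm tall.
- probe_head (a point): Centre of the probe's head, 140 mm above the tip; axes as the probe.
- probe_tip (a point): Centre of the lower end of the probe's shaft (its brass filter tip).
- probe_ring (a point): Centre of the black depth ring (14 mm in diameter, 4 mm tall) on the probe's shaft, 60 mm above the tip.
- beaker: Bystander: glass beaker, 79 mm in diameter, 88 mm tall; it stands on the other side of the box from the probe stand. Origin under its centre.
- amber_bottle: Bystander: amber bottle with black cap, 68 mm in diameter, 118 mm tall. Origin under its centre.
- flask: Bystander: conical flask, 67 mm in diameter, 108 mm tall. Origin under its centre.
- dishes: Bystander: stack of three pink dishes, 102 mm in diameter, 78 mm tall. Origin under its centre.
- timer: Bystander: bench timer, 62 x 62 x 38 mm, in front of the box. Origin under its centre.
- dropper: Bystander: dropper bottle, 34 mm in diameter, 84 mm tall. Origin under its centre.
- pen: Bystander: marker pen lying on the bench, 132 x 12 x 13 mm. Origin under its centre.

How it is judged:
On the way, in this order (a step that is already met when the one before it is completed fails the run):
1. the port's cover is swung aside (at least 1.2 rad) (value of joint port_cover above 1.2 rad), for 0.2 s.
2. the probe is drawn up out of its stand, in the gripper (z of probe_tip in the frame of probe_stand above 0.131 m and contact force between the fingers and probe above 0.5 N), for 0.1 s.
At the end, for the whole second after the job is handed in: The cover is open by more than 1.2 rad; the probe hangs still in the gripper, upright within 4 degrees, its black ring within 8 mm in height and 4 mm sideways of the centre of the port's top edge, its tip within 6 mm of the port's axis, and it touches neither the box nor the cover (value of joint port_cover above 1.2 rad and z of probe_ring in the frame of port_rim between -0.008 and 0.008 m and horizontal distance between probe_ring and port_rim below 0.004 m and horizontal distance between probe_tip and port_rim below 0.006 m and angle between probe's own z axis and vertical below 0.07 rad and linear speed of probe below 0.02 m/s and contact force between the fingers and probe above 0.5 N and contact force between probe and culture_box below 0.1 N); the arm keeps its last pose, push and grip.
It fails at once if the probe touches the culture box, its port or its cover (contact force between probe and culture_box above 0.5 N).
It fails at once if a bystander is pushed out of its place (more than 30 mm) (distance of any of beaker, amber_bottle, flask, dishes, timer, dropper, pen from where it was at the start of the episode above 0.03 m).
It also fails if it takes over 72 s, if anything falls off the work surface, if the arm or the gripper's body presses on something with over 40 N, if the wrist force passes 120 N, or if a joint passes its speed limit or range.

## Working session

There is one attempt and no reset: what is moved stays moved. The work goes in short steps, Python scripts to look and compute and a tool call to move; the robot and the scene stay as the last step left them, time stands still between calls to the robot, and variables do not carry over. Pictures are saved under pics/ and viewed, and the job is handed in when it is done.

Besides the shell and the picture viewer there is one more tool, called after ">>>" in YAML: its name, and indented under it one key for each argument. apply_moves: Moves the arm, as the interface text tells. Its arguments: {"type":"object","properties":{"plan":{"type":"array","items":{"type":"number"}},"grip":{"type":"number"}},"required":["plan"]}

```bash
ls; mkdir -p pics
python3 - <<'E'
from workcell import sensors, optics, bot
import cv2,numpy as np
o=sensors.get_obs(); print(o)
print(bot.grasp_offset)
for n in("scene","top"):
    c=optics.camera(n); cv2.imwrite(f"pics/{n}0.png",c["pixels"][:,:,::-1]); print(n,{k:v for k,v in c.items() if k!="pixels"})
E
```

```text
pics
{'clock': 0.0, 'joint_pos': array([-1.27500834e+00,  2.41403949e-01,  3.73705428e-03,  1.33519133e+00,
        3.84431806e-05,  1.57078563e+00]), 'joint_vel': array([-4.88241878e-04, -1.13945994e-04,  5.77417507e-04, -2.20774589e-04,
       -1.46921018e-03, -9.02250986e-05]), 'tau': array([-8.14025498e-05, -3.72321618e+01,  2.52406472e+01,  1.69717212e-02,
        8.64186700e-05, -2.70907350e-07]), 'eef_pos': array([ 0.14557654, -0.47768745,  0.23042235]), 'tool_rot': array([ 9.89082292e-01,  1.47360634e-01, -1.32898972e-04, -1.02252950e-03]), 'ft_force': array([ 0.06093909,  0.11822548, -0.99750854]), 'ft_torque': array([0.05642349, 0.00226257, 0.0308929 ]), 'grip_width': 0.08527176549130973}
0.0187
scene {'fx': 433.61978117206496, 'fy': 433.61978117206496, 'cx': 278.419423549167, 'cy': 210.68247886860968, 'k1': -0.0727862671323392, 'pose': array([[-0.67449125,  0.52485905, -0.5192153 , -0.04626143],
       [-0.73827987, -0.48150088,  0.47233434,  0.53141342],
       [-0.00209367,  0.70191159,  0.71226101,  0.88749891],
       [ 0.        ,  0.        ,  0.        ,  1.        ]])}
top {'fx': 428.61038928214134, 'fy': 428.61038928214134, 'cx': 273.45708627483634, 'cy': 211.5115607116774, 'k1': -0.017329695607433984, 'pose': array([[-0.00400442,  0.99716231, -0.07517507,  0.46879977],
       [-0.99998175, -0.00433318, -0.00421058,  0.01834251],
       [-0.00452438,  0.07515684,  0.99716146,  1.14942931],
       [ 0.        ,  0.        ,  0.        ,  1.        ]])}
```

View pics/scene0.png

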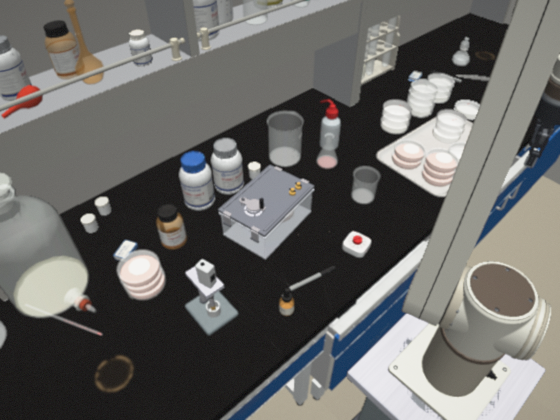

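View pics/top0.png

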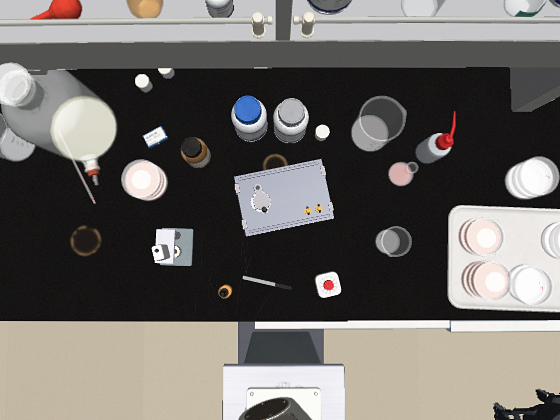

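Run:
```python
import cv2
a=cv2.imread("pics/top0.png")
cv2.imwrite("pics/t_box.png",cv2.resize(a[150:245,225:345],None,fx=6,fy=6,interpolation=cv2.INTER_CUBIC))
cv2.imwrite("pics/t_st.png",cv2.resize(a[220:275,145:200],None,fx=10,fy=10,interpolation=cv2.INTER_CUBIC))
b=cv2.imread("pics/scene0.png")
cv2.imwrite("pics/s_box.png",cv2.resize(b[160:255,210:325],None,fx=6,fy=6,interpolation=cv2.INTER_CUBIC))
cv2.imwrite("pics/s_st.png",cv2.resize(b[255:335,175:245],None,fx=7,fy=7,interpolation=cv2.INTER_CUBIC))
```

```text
(no output)
```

View pics/t_box.png

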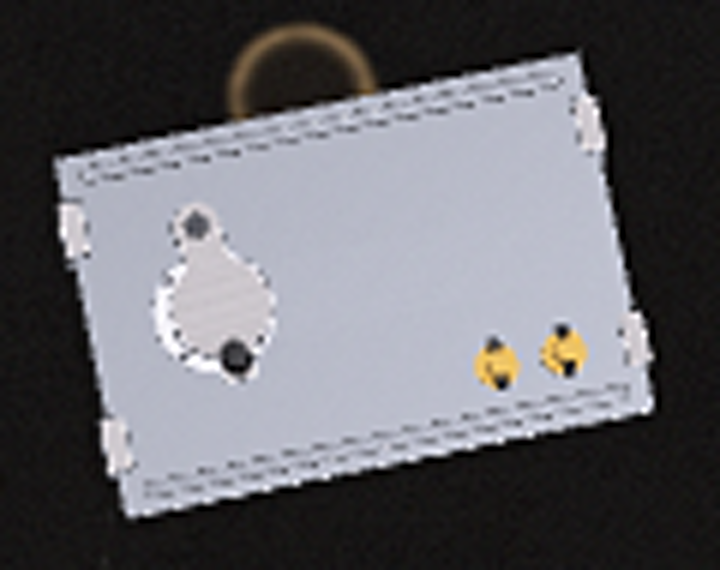

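View pics/t_st.png

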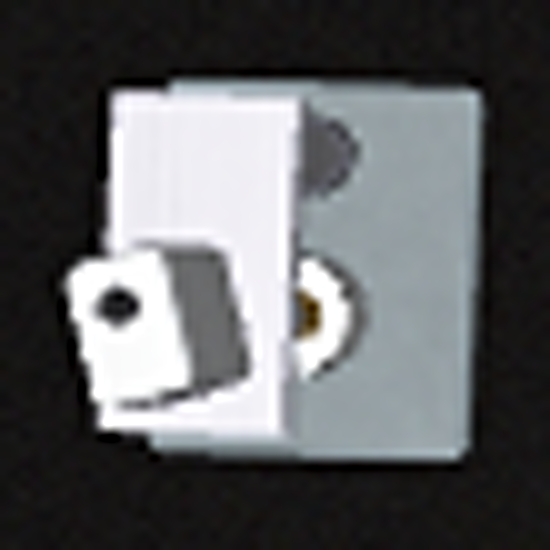

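View pics/s_box.png

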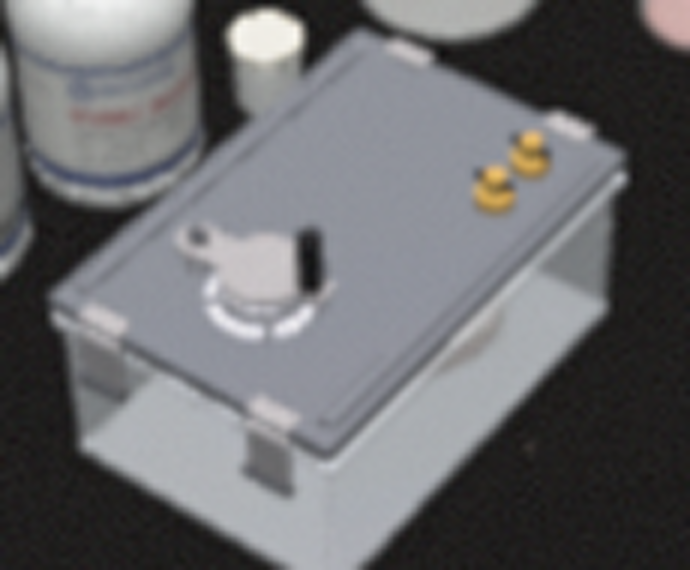

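View pics/s_st.png

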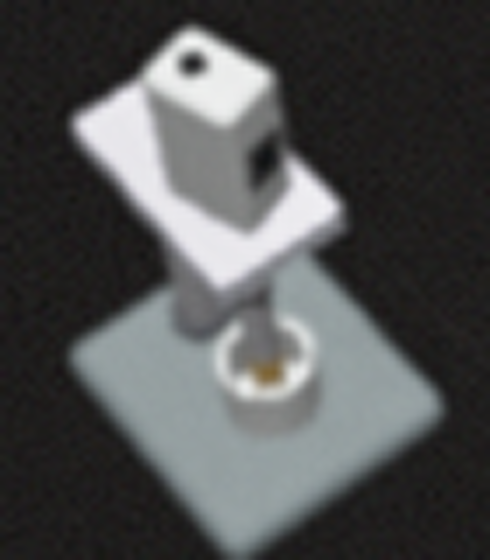

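```bash
cat > h.py <<'E'
import numpy as np, cv2
from scipy.optimize import least_squares
CAL={'scene':dict(f=433.61978117206496,cx=278.419423549167,cy=210.68247886860968,k1=-0.0727862671323392,P=np.array([[-0.67449125,0.52485905,-0.5192153,-0.04626143],[-0.73827987,-0.48150088,0.47233434,0.53141342],[-0.00209367,0.70191159,0.71226101,0.88749891],[0,0,0,1.]])),
'top':dict(f=428.61038928214134,cx=273.45708627483634,cy=211.5115607116774,k1=-0.017329695607433984,P=np.array([[-0.00400442,0.99716231,-0.07517507,0.46879977],[-0.99998175,-0.00433318,-0.00421058,0.01834251],[-0.00452438,0.07515684,0.99716146,1.14942931],[0,0,0,1.]]))}
def proj(n,p):
    c=CAL[n]; q=(np.atleast_2d(p)-c['P'][:3,3])@c['P'][:3,:3]
    s=np.stack([q[:,0]/-q[:,2],-q[:,1]/-q[:,2]],1); r2=(s**2).sum(1,keepdims=True)
    return s*(1+c['k1']*r2)*c['f']+[c['cx'],c['cy']]
def back(n,uv,z):
    c=CAL[n]; d=(np.atleast_2d(uv)-[c['cx'],c['cy']])/c['f']; s=d.copy()
    for _ in range(20): s=d/(1+c['k1']*(s**2).sum(1,keepdims=True))
    r=np.c_[s[:,0],-s[:,1],-np.ones(len(s))]@c['P'][:3,:3].T
    o=c['P'][:3,3]; return o+r*((z-o[2])/r[:,2])[:,None]
def crop(uv,f,x0,y0): return (np.atleast_2d(uv)+.5)/f-.5+[x0,y0]
def W(pose,l):
    x,y,a=pose;R=np.array([[np.cos(a),-np.sin(a),0],[np.sin(a),np.cos(a),0],[0,0,1]])
    return np.atleast_2d(l)@R.T+[x,y,0]
def fit(obs,x0):
    # obs: list (cam, local pts, uv)
    f=lambda p:np.concatenate([(proj(n,W(p,l))-uv).ravel() for n,l,uv in obs])
    r=least_squares(f,x0); return r.x,r.fun
E
python3 - <<'E'
from h import *
np.set_printoptions(precision=4,suppress=True)
L=np.array([[.075,.11,.103],[.075,-.11,.103],[-.075,-.11,.103],[-.075,.11,.103]])
t=crop([[57,158],[577,53],[652,412],[130,517]],6,225,150)
s=crop([[50,300],[360,30],[627,158],[330,452]],6,210,160)
print(back('top',t,.103)[:,:2]); print(back('scene',s,.103)[:,:2])
x0=[.48,.05,.2]
for o in ([('top',L,t)],[('scene',L,s)],[('top',L,t),('scene',L,s)]):
    p,r=fit(o,x0); print(p,r)
B=p
for n,a,b,c in(('top',6,225,150),('scene',6,210,160)):
    uv=proj(n,W(B,[[0,.058,.115],[.034,.058,.1195],[-.045,-.05,.121]])); print(n,((uv-[b,c])+.5)*a-.5)
k=back('top',crop([[236,355]],6,225,150),.1495);print('knob',k, back('scene',crop([[309,235]],6,210,160),.1495)); 
piv=W(B,[[.034,.058,.1195]]); print('piv',piv,back('top',crop([[196,225]],6,225,150),.1195),back('scene',crop([[200,238]],6,210,160),.1195))
print('port',W(B,[[0,.058,.115]]))
d=(k-piv)[0]; print(np.hypot(d[0],d[1]), 'joint',np.arctan2(d[1],d[0])-B[2]-np.pi)
# probe
H=np.array([[.017,.012,.19],[.017,-.012,.19],[-.017,-.012,.19],[-.017,.012,.19]])
t=crop([[66,278],[163,246],[193,387],[100,408]],10,145,220)
print(back('top',t,.19)[:,:2],back('top',t,.19).mean(0))
print(fit([('top',H,t)],[.3,.25,.2]))
s=crop([[140,72],[190,22],[276,78],[228,128]],7,175,255)
print(back('scene',s,.19)[:,:2],back('scene',s,.19).mean(0))
# plate, z=.130: visible corners local (54,22),(54,-22),(-26,-22),(-26,22)
Pl=np.array([[.054,.022,.13],[.054,-.022,.13],[-.026,-.022,.13],[-.026,.022,.13]])
t=crop([[110,90],[300,95],[290,438],[98,430]],10,145,220)
print('plate',back('top',t,.13)[:,:2]); print(fit([('top',Pl,t)],[.3,.25,0]))
s=crop([[345,212],[222,288],[70,125]],7,175,255)
print(back('scene',s,.13)[:,:2])
E
```

```text
[[ 0.6361  0.1195]
 [ 0.6788 -0.0946]
 [ 0.5305 -0.1234]
 [ 0.4887  0.0894]]
[[ 0.6329  0.1223]
 [ 0.6783 -0.0943]
 [ 0.5298 -0.1228]
 [ 0.4876  0.091 ]]
[ 0.5835 -0.0023  0.1958] [-0.2872  0.169   0.3894  0.108   0.5799 -0.3412 -0.6791  0.0541]
[ 0.5822 -0.001   0.2012] [-0.0418 -0.2696  0.0094  0.1794  0.0316 -0.3362  0.0032  0.3722]
[ 0.5831 -0.0019  0.198 ] [-0.4975  0.4412  0.1421  0.1847  0.4651 -0.2904 -0.7553  0.3044 -0.0224
 -0.7346  0.1732 -0.1041  0.0745 -0.5554 -0.1487 -0.0305]
top [[213.1807 310.3894]
 [196.0735 227.1174]
 [498.8266 364.4198]]
scene [[262.4305 279.2198]
 [199.5287 238.5481]
 [497.1076 171.3108]]
knob [[0.5508 0.0449 0.1495]] [[0.5509 0.0456 0.1495]]
piv [[0.6051 0.0617 0.1195]] [[0.6059 0.0617 0.1195]] [[0.6052 0.0613 0.1195]]
port [[0.5717 0.055  0.115 ]]
0.056830318043704545 joint -6.181356249934787
[[0.4619 0.2963]
 [0.469  0.2747]
 [0.4376 0.2675]
 [0.433  0.2882]] [0.4504 0.2817 0.19  ]
(array([0.4504, 0.2817, 0.2554]), array([-0.5425, -0.8361,  0.1392, -0.3869,  0.7546,  0.2777, -0.3534,
        0.9374]))
[[0.4633 0.2972]
 [0.4685 0.2757]
 [0.435  0.2693]
 [0.4299 0.2901]] [0.4492 0.2831 0.19  ]
plate [[0.5061 0.3039]
 [0.5048 0.2585]
 [0.4235 0.2598]
 [0.4255 0.3055]]
(array([ 0.451 ,  0.2822, -0.0226]), array([ 0.3762,  0.2762, -0.2342,  0.1226, -0.4235, -0.4111,  0.2837,
        0.019 ]))
[[0.4217 0.2616]
 [0.4246 0.3051]
 [0.5047 0.3049]]
```

```bash
cat >> h.py <<'E'
from scipy.spatial.transform import Rotation as Rn
def Rdown(ya):  # tool y at world angle ya, z down
    y=np.array([np.cos(ya),np.sin(ya),0]); z=np.array([0,0,-1.]); return np.stack([np.cross(y,z),y,z],1)
def rows(targets):
    from workcell import sensors
    o=sensors.get_obs(); R0=Rn.from_quat(o['tool_rot']).as_matrix(); p=o['eef_pos']; out=[]
    print('now',o['clock'],p.round(4),'yang',round(np.arctan2(R0[1,1],R0[0,1]),4),'tilt',round(float(np.arccos(-R0[2,2])),4),'grip',round(o['grip_width'],4))
    for x,y,z,a in targets:
        t=R0.T@(np.array([x,y,z])-p); w=Rn.from_matrix(R0.T@Rdown(a)).as_rotvec()
        print(np.r_[t,w].round(4).tolist())
PIV=np.array([.6051,.0617]);BY=.198;PORT=np.array([.5717,.055])
def knob(th): return PIV+.057*np.array([np.cos(np.pi+th+BY),np.sin(np.pi+th+BY)])
E
python3 - <<'E'
from h import *
# bottle heights: triangulate blue cap, grey cap
def tri(a,b):
    f=lambda p:np.r_[(proj('top',p)-a).ravel(),(proj('scene',p)-b).ravel()]
    r=least_squares(f,[.6,0,.1]);return r.x.round(3),abs(r.fun).max()
print(tri([248,104],[194,160]),tri([291,111],[228,150]))
n=-.62
k=knob(.1);print(k)
rows([(k[0]+.003*0,k[1],.23,n),(k[0],k[1],.124,n)])
E
```

```text
(array([0.801, 0.08 , 0.143]), np.float64(1.9226640342771475)) (array([ 0.787, -0.024,  0.131]), np.float64(2.207581246203972))
[0.55061224 0.04496429]
now 0.1 [ 0.1456 -0.4778  0.2305] yang -1.275 tilt 0.0018 grip 0.0853
[0.5398, -0.3819, 0.0012, -0.0018, -0.0006, -0.655]
[0.5398, -0.3817, 0.1072, -0.0018, -0.0006, -0.655]
```

>>> apply_moves:
  plan: [0.02,-0.014,0,0,0,-0.03,0.05,-0.035,0,0,0,-0.1,0.08,-0.057,0,0,0,-0.2,0.11,-0.078,0,0,0,-0.3,0.14,-0.099,0,0,0,-0.4,0.17,-0.12,0,0,0,-0.5,0.2,-0.141,0,0,0,-0.58,0.23,-0.163,0,0,0,-0.63,0.26,-0.184,0,0,0,-0.655,0.29,-0.205,0,0,0,-0.655,0.32,-0.226,0,0,0,-0.655,0.35,-0.248,0,0,0,-0.655]
  grip: 0.04

```text
clock: 1.1
eef_pos: [0.4088, -0.1374, 0.2311]
tool_rot: [0.889, 0.458, -0.0, -0.0]
ft_force: [0.6, 0.0, -0.7]
grip_width: 0.0398
```

```bash
python3 -c "
from h import *
k=knob(.1)
rows([(k[0],k[1],.23,-.62)])"
```

```text
now 1.1 [ 0.4088 -0.1374  0.2311] yang -0.62 tilt 0.0004 grip 0.0398
[0.2308, 0.0095, 0.001, -0.0003, 0.0002, -0.0]
```

>>> apply_moves:
  plan: [0.03,0.001,0,0,0,0,0.06,0.002,0,0,0,0,0.09,0.004,0,0,0,0,0.12,0.005,0,0,0,0,0.15,0.006,0,0,0,0,0.18,0.007,0,0,0,0,0.205,0.008,0,0,0,0,0.22,0.009,0,0,0,0,0.229,0.009,0,0,0,0,0.23,0.009,0,0,0,0,0.23,0.009,0,0,0,0,0.23,0.009,0.03,0,0,0]

```text
clock: 2.1
eef_pos: [0.5525, 0.0424, 0.2067]
tool_rot: [0.889, 0.457, 0.005, 0.002]
ft_force: [1.3, -0.4, 1.1]
grip_width: 0.0398
```

Run:
```python
from h import *
from workcell import optics
k=knob(.1)
rows([(k[0],k[1],.124,-.62)])
for n in("scene","top"):
    a=optics.camera(n)["pixels"][:,:,::-1]
    u,v=proj(n,[k[0],k[1],.135])[0].astype(int)
    cv2.imwrite(f"pics/{n}1.png",cv2.resize(a[v-50:v+40,u-50:u+50],None,fx=6,fy=6,interpolation=cv2.INTER_CUBIC))
```

```text
now 2.1 [0.5525 0.0424 0.2067] yang -0.6208 tilt 0.0112 grip 0.0398
[0.0004, -0.0037, 0.0827, 0.0088, -0.0069, -0.0008]
```

View pics/scene1.png

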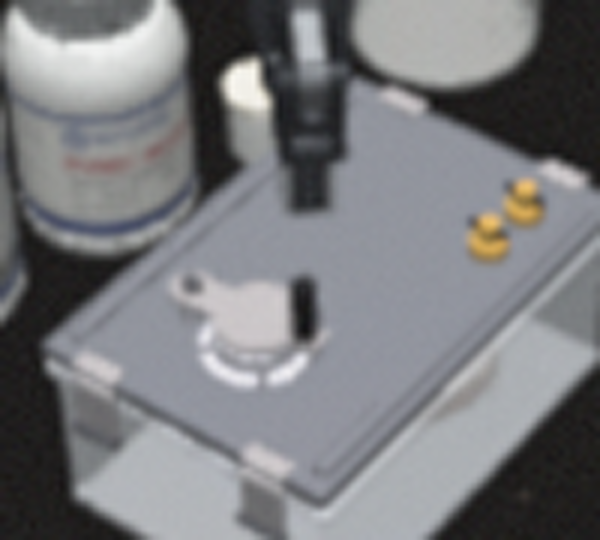

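>>> apply_moves:
  plan: [0,0,0,0,0,0,0,0,0.01,0,0,0,0,0,0.025,0,0,0,0,0,0.04,0,0,0,0,0,0.055,0,0,0,0,0,0.067,0,0,0,0,0,0.075,0,0,0,0,0,0.077,0,0,0,0,0,0.077,0,0,0,0,0,0.077,0,0,0]

```text
clock: 3.03
eef_pos: [0.5499, 0.0428, 0.1252]
tool_rot: [0.889, 0.458, 0.001, 0.0]
ft_force: [0.0, -0.6, 0.6]
grip_width: 0.0401
```

Run:
```python
from h import *
from workcell import optics
k=knob(.1)
rows([(k[0],k[1],.124,-.62)])
for n in("scene","top"):
    a=optics.camera(n)["pixels"][:,:,::-1]
    u,v=proj(n,[k[0],k[1],.135])[0].astype(int)
    cv2.imwrite(f"pics/{n}2.png",cv2.resize(a[v-50:v+40,u-50:u+50],None,fx=6,fy=6,interpolation=cv2.INTER_CUBIC))
```

```text
now 3.0333 [0.5499 0.0428 0.1252] yang -0.6202 tilt 0.0015 grip 0.0401
[0.0022, -0.0006, 0.0012, 0.0011, -0.001, -0.0002]
```

View pics/scene2.png

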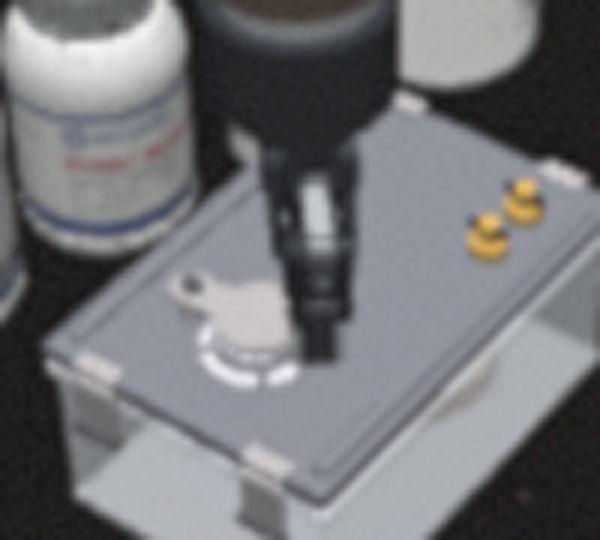

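Run:
```python
from h import *
n=np.array([np.cos(-.62),np.sin(-.62)])
rows([(*(knob(t)+.006*n),.1245,-.62) for t in np.r_[.1,np.linspace(.2,1.5,14)]])
```

```text
now 3.1333 [0.55   0.043  0.1254] yang -0.6201 tilt 0.0021 grip 0.0397
[0.002, 0.0053, 0.0009, 0.0016, -0.0013, -0.0001]
[-0.0013, 0.01, 0.0009, 0.0016, -0.0013, -0.0001]
[-0.004, 0.015, 0.0009, 0.0016, -0.0013, -0.0001]
[-0.0062, 0.0202, 0.0009, 0.0016, -0.0013, -0.0001]
[-0.0079, 0.0257, 0.0009, 0.0016, -0.0013, -0.0001]
[-0.0091, 0.0312, 0.0009, 0.0016, -0.0013, -0.0001]
[-0.0097, 0.0369, 0.001, 0.0016, -0.0013, -0.0001]
[-0.0097, 0.0426, 0.001, 0.0016, -0.0013, -0.0001]
[-0.0091, 0.0483, 0.001, 0.0016, -0.0013, -0.0001]
[-0.008, 0.0539, 0.001, 0.0016, -0.0013, -0.0001]
[-0.0063, 0.0593, 0.001, 0.0016, -0.0013, -0.0001]
[-0.0041, 0.0646, 0.001, 0.0016, -0.0013, -0.0001]
[-0.0014, 0.0696, 0.001, 0.0016, -0.0013, -0.0001]
[0.0018, 0.0743, 0.001, 0.0016, -0.0013, -0.0001]
[0.0054, 0.0787, 0.001, 0.0016, -0.0013, -0.0001]
```

>>> apply_moves:
  plan: [0.001,0,0,0,0,0,0.002,0.002,0,0,0,0,0.002,0.005,0,0,0,0,-0.001,0.01,0,0,0,0,-0.004,0.015,0,0,0,0,-0.006,0.02,0,0,0,0,-0.008,0.026,0,0,0,0,-0.009,0.031,0,0,0,0,-0.01,0.037,0,0,0,0,-0.01,0.043,0,0,0,0,-0.009,0.048,0,0,0,0,-0.008,0.054,0,0,0,0]
  grip: 0.024

```text
clock: 4.13
eef_pos: [0.5891, 0.0048, 0.1243]
tool_rot: [0.889, 0.458, 0.0, -0.0]
ft_force: [-1.3, -0.1, -0.7]
grip_width: 0.024
```

>>> apply_moves:
  plan: [0.002,0.005,0,0,0,0,0.004,0.011,0,0,0,0,0.007,0.016,0,0,0,0,0.01,0.021,0,0,0,0,0.013,0.025,0,0,0,0,0.013,0.025,0,0,0,0,0.013,0.025,0,0,0,0]

```text
clock: 4.72
eef_pos: [0.6169, 0.0013, 0.1242]
tool_rot: [0.889, 0.458, 0.0, 0.0]
ft_force: [0.7, -0.2, 0.1]
grip_width: 0.0237
```

Run:
```python
from h import *
from workcell import optics
n=np.array([np.cos(-.62),np.sin(-.62)])
k=knob(1.5)
rows([(*(k+.006*n),.124,-.62)])
for n in("scene","top"):
    a=optics.camera(n)["pixels"][:,:,::-1]
    u,v=proj(n,[k[0],k[1],.135])[0].astype(int)
    cv2.imwrite(f"pics/{n}3.png",cv2.resize(a[v-50:v+40,u-50:u+50],None,fx=6,fy=6,interpolation=cv2.INTER_CUBIC))
```

```text
now 4.7167 [0.6169 0.0013 0.1242] yang -0.6198 tilt 0.0004 grip 0.0237
[0.0005, 0.0, 0.0002, 0.0003, -0.0003, 0.0002]
```

View pics/scene3.png

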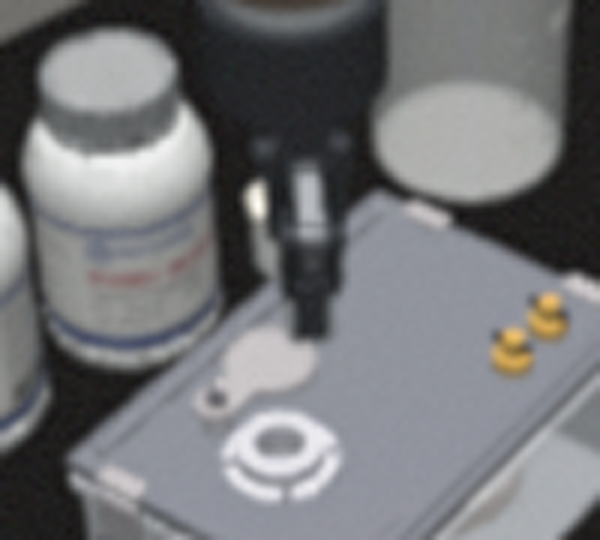

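>>> apply_moves:
  plan: [0,0,-0.01,0,0,0,0,0,-0.03,0,0,0,0,0,-0.06,0,0,0,0,0,-0.09,0,0,0,0,0,-0.115,0,0,0,0,0,-0.135,0,0,0,0,0,-0.145,0,0,0,0,0,-0.145,0,0,0]

```text
clock: 5.48
eef_pos: [0.6178, 0.0011, 0.274]
tool_rot: [0.889, 0.458, 0.003, 0.002]
ft_force: [-1.3, 0.6, 1.0]
grip_width: 0.0242
```

Run:
```python
from h import *
from workcell import sensors
print(sensors.get_obs()['joint_pos'])
rows([(.4505,.2825,.265,-1.356),(.4505,.2825,.265,1.786),(PORT[0],PORT[1],.265,-1.356)])
```

```text
[ 1.79844792e-03  4.69561333e-01  4.44791686e-01  1.53836916e+00
 -3.24588476e-05  2.19260923e+00]
now 5.4833 [0.6178 0.0011 0.274 ] yang -0.62 tilt 0.0077 grip 0.0242
[0.1318, -0.2997, 0.0077, 0.0043, -0.0065, 0.736]
[0.1318, -0.2997, 0.0077, 0.0082, 0.0055, -2.406]
[0.017, -0.0689, 0.0087, 0.0043, -0.0065, 0.736]
```

>>> apply_moves:
  plan: [0.003,-0.007,0,0,0,-0.06,0.009,-0.021,0,0,0,-0.16,0.015,-0.035,0,0,0,-0.27,0.022,-0.05,0,0,0,-0.38,0.029,-0.066,0,0,0,-0.49,0.036,-0.082,0,0,0,-0.6,0.043,-0.098,0,0,0,-0.71,0.05,-0.114,0,0,0,-0.82,0.057,-0.13,0,0,0,-0.93,0.064,-0.146,0,0,0,-1.04,0.071,-0.162,0,0,0,-1.15,0.078,-0.178,0,0,0,-1.26]
  grip: 0.055

```text
clock: 6.48
eef_pos: [0.5157, 0.1685, 0.2687]
tool_rot: [0.446, 0.895, -0.0, -0.0]
ft_force: [-0.1, 0.3, 0.6]
grip_width: 0.0549
```

Run:
```python
from h import *
from workcell import sensors
rows([(.4505,.2825,.265,1.786)])
```

```text
now 6.4833 [0.5157 0.1685 0.2687] yang 0.6454 tilt 0.0013 grip 0.0549
[0.1303, 0.0165, 0.0037, -0.0008, -0.0011, -1.1406]
```

>>> apply_moves:
  plan: [0.014,0.002,0,0,0,-0.11,0.028,0.004,0,0,0,-0.22,0.042,0.005,0,0,0,-0.33,0.056,0.007,0,0,0,-0.44,0.07,0.009,0,0,0,-0.55,0.084,0.011,0,0,0,-0.66,0.098,0.012,0,0,0,-0.77,0.11,0.014,0,0,0,-0.88,0.12,0.015,0,0,0,-0.99,0.127,0.016,0,0,0,-1.09,0.13,0.0165,0,0,0,-1.14,0.13,0.0165,0,0,0,-1.14]

```text
clock: 7.48
eef_pos: [0.4515, 0.2825, 0.2687]
tool_rot: [-0.105, 0.994, -0.0, -0.001]
ft_force: [0.5, -0.1, -0.6]
grip_width: 0.0551
```

>>> apply_moves:
  plan: [0,0,0,0,0,0,0,0,0,0,0,0,0,0,0,0,0,0]

```text
clock: 7.73
eef_pos: [0.4525, 0.2817, 0.2691]
tool_rot: [-0.104, 0.995, -0.0, -0.0]
ft_force: [-0.2, -0.7, -0.6]
grip_width: 0.055
```

Run:
```python
from h import *
from workcell import optics
rows([(.4505,.2825,.17,1.786)])
for n in("scene","top"):
    a=np.ascontiguousarray(optics.camera(n)["pixels"][:,:,::-1])
    u,v=proj(n,[.4505,.2825,.17])[0].astype(int)
    cv2.imwrite(f"pics/{n}4.png",cv2.resize(a[v-55:v+55,u-50:u+50],None,fx=5,fy=5,interpolation=cv2.INTER_CUBIC))
    # cover check
    u,v=proj(n,[.5717,.055,.115])[0].astype(int)
    cv2.imwrite(f"pics/{n}4p.png",cv2.resize(a[v-40:v+40,u-45:u+45],None,fx=7,fy=7,interpolation=cv2.INTER_CUBIC))
    print(n,u,v,proj(n,[.5717,.055,.115]))
```

```text
now 7.7333 [0.4525 0.2817 0.2691] yang 1.7786 tilt 0.0003 grip 0.055
[0.0018, 0.0012, 0.0991, -0.0002, -0.0003, -0.0074]
scene 253 206 [[253.3185894  206.13017668]]
top 260 201 [[260.10130141 201.32425063]]
```

View pics/scene4.png

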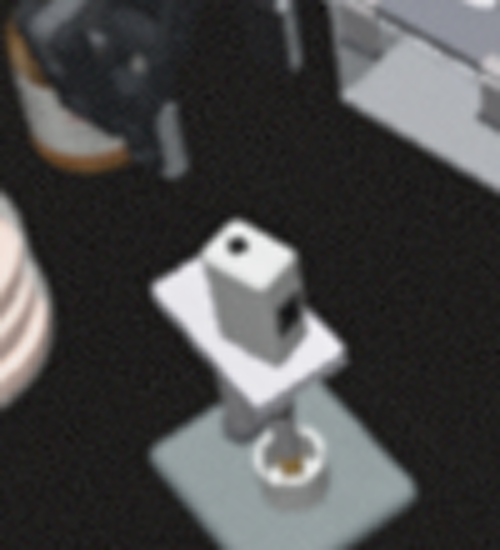

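View pics/top4.png

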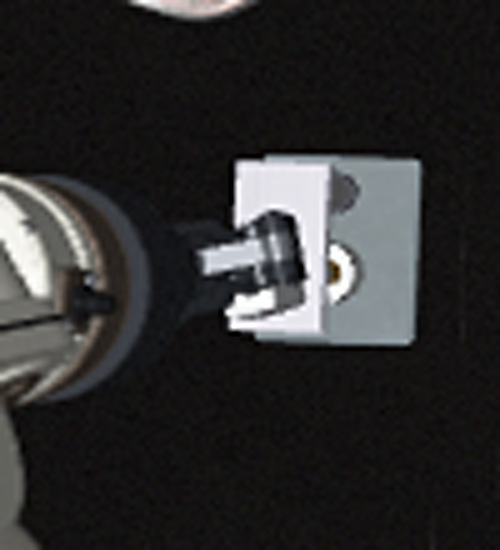

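View pics/scene4p.png

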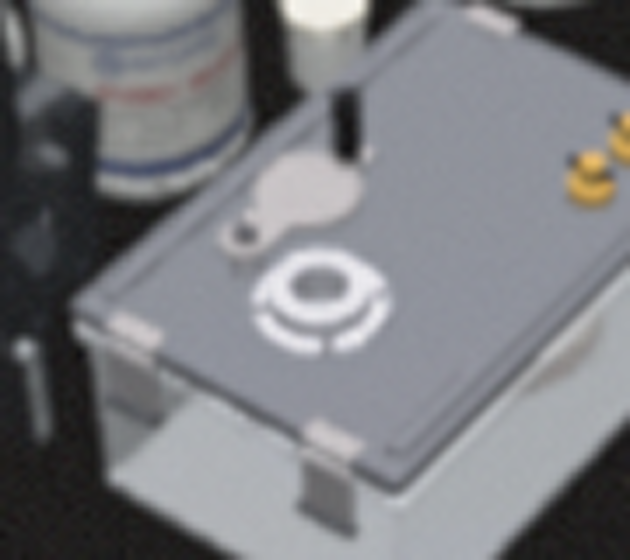

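View pics/top4p.png

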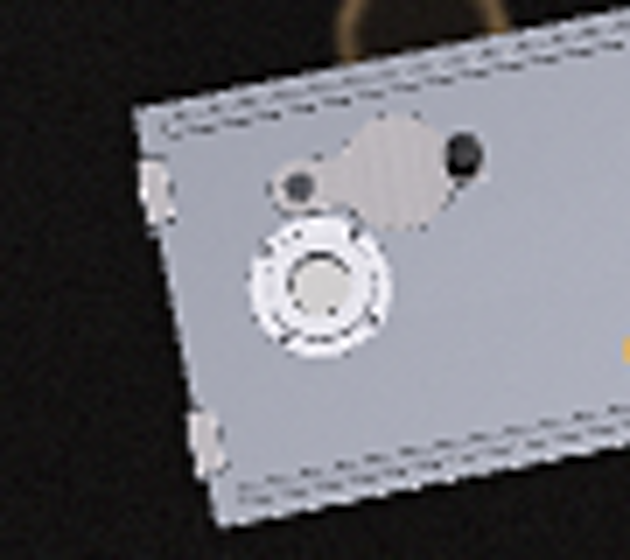

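>>> apply_moves:
  plan: [0.001,0.001,0.01,0,0,-0.007,0.002,0.001,0.03,0,0,-0.007,0.002,0.001,0.05,0,0,-0.007,0.002,0.001,0.07,0,0,-0.007,0.002,0.001,0.09,0,0,-0.007,0.002,0.001,0.105,0,0,-0.007,0.002,0.001,0.115,0,0,-0.007,0.002,0.001,0.121,0,0,-0.007,0.002,0.001,0.124,0,0,-0.007,0.002,0.001,0.124,0,0,-0.007,0.002,0.001,0.124,0,0,-0.007]

```text
clock: 8.75
eef_pos: [0.4509, 0.283, 0.1461]
tool_rot: [-0.108, 0.994, 0.0, 0.001]
ft_force: [0.1, -0.1, -0.2]
grip_width: 0.0552
```

Run:
```python
from h import *
from workcell import optics
rows([(.4503,.2823,.145,1.786)])
for n in("scene","top"):
    a=np.ascontiguousarray(optics.camera(n)["pixels"][:,:,::-1])
    u,v=proj(n,[.4505,.2825,.17])[0].astype(int)
    cv2.imwrite(f"pics/{n}5.png",cv2.resize(a[v-55:v+55,u-50:u+50],None,fx=5,fy=5,interpolation=cv2.INTER_CUBIC))
```

```text
now 8.75 [0.4509 0.283  0.1461] yang 1.7869 tilt 0.0015 grip 0.0552
[0.0007, -0.0006, 0.0011, 0.0005, 0.0014, 0.0009]
```

View pics/scene5.png

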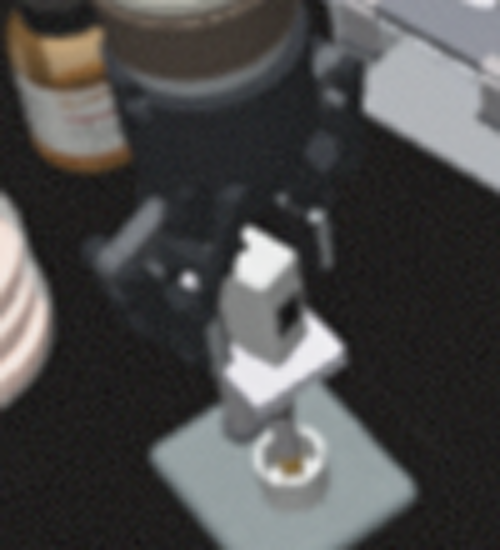

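View pics/top5.png

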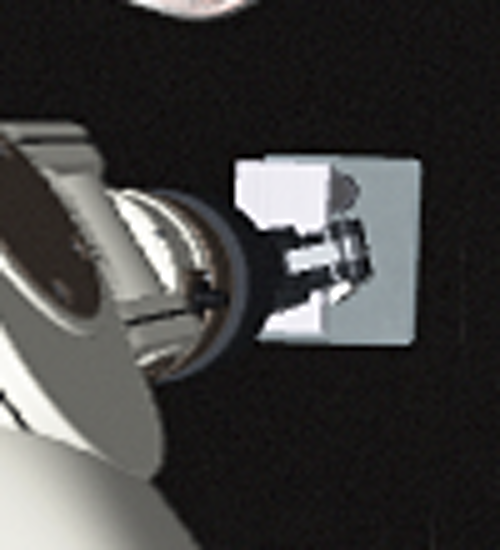

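>>> apply_moves:
  plan: [0,0,0,0,0,0,0,0,0,0,0,0,0,0,0,0,0,0,0,0,0,0,0,0,0,0,0,0,0,0,0,0,0,0,0,0,0,0,0,0,0,0,0,0,0,0,0,0]
  grip: 0.01

```text
clock: 9.52
eef_pos: [0.4507, 0.283, 0.1459]
tool_rot: [-0.108, 0.994, 0.0, 0.001]
ft_force: [-0.2, 0.4, 5.0]
grip_width: 0.0232
```

Run:
```python
from h import *
from workcell import sensors
o=sensors.get_obs();print(o['ft_force'],o['ft_torque'])
rows([(.4503,.2823,.145,1.786)])
```

```text
[-0.21024312  0.44040885  4.99390734] [-0.02112141  0.03058337  0.00379061]
now 9.5167 [0.4507 0.283  0.1459] yang 1.787 tilt 0.0013 grip 0.0232
[0.0005, -0.0006, 0.0009, 0.0005, 0.0012, 0.001]
```

>>> apply_moves:
  plan: [0,0,-0.003,0,0,0,0,0,-0.01,0,0,0,0,0,-0.022,0,0,0,0,0,-0.038,0,0,0,0,0,-0.056,0,0,0,0,0,-0.075,0,0,0,0,0,-0.094,0,0,0,0,0,-0.113,0,0,0,0,0,-0.13,0,0,0,0,0,-0.143,0,0,0,0,0,-0.15,0,0,0,0,0,-0.153,0,0,0]

```text
clock: 10.52
eef_pos: [0.4505, 0.2828, 0.2994]
tool_rot: [-0.108, 0.994, 0.0, 0.001]
ft_force: [0.0, -0.3, -0.8]
grip_width: 0.0228
```

>>> apply_moves:
  plan: [0,0,0,0,0,0,0,0,0,0,0,0,0,0,0,0,0,0]

```text
clock: 10.77
eef_pos: [0.4498, 0.2824, 0.2971]
tool_rot: [-0.108, 0.994, -0.001, -0.001]
ft_force: [0.3, -0.2, -0.8]
grip_width: 0.0234
```

Run:
```python
from h import *
from workcell import optics,sensors
print(sensors.get_obs()['ft_force'])
rows([(PORT[0],PORT[1],.3,1.786)])
for n in("scene","top"):
    a=np.ascontiguousarray(optics.camera(n)["pixels"][:,:,::-1])
    u,v=proj(n,[.4505,.2825,.24])[0].astype(int)
    cv2.imwrite(f"pics/{n}6.png",cv2.resize(a[max(v-55,0):v+55,max(u-50,0):u+50],None,fx=5,fy=5,interpolation=cv2.INTER_CUBIC)); print(u,v)
```

```text
[ 0.28153665 -0.20884503 -0.82106366]
now 10.7667 [0.4498 0.2824 0.2971] yang 1.787 tilt 0.0023 grip 0.0234
[-0.0702, -0.2482, -0.0029, -0.0008, -0.0022, 0.001]
200 248
150 252
```

View pics/scene6.png

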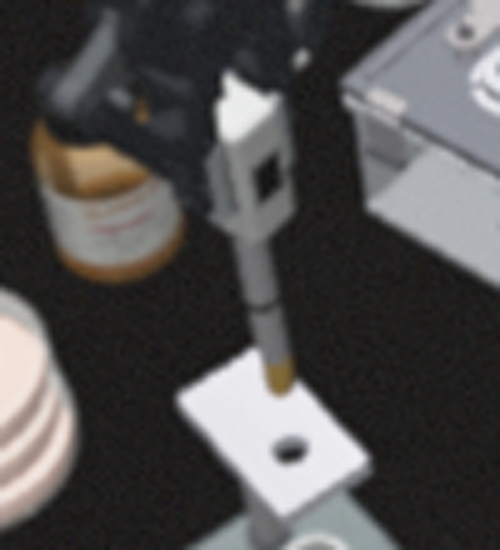

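View pics/top6.png

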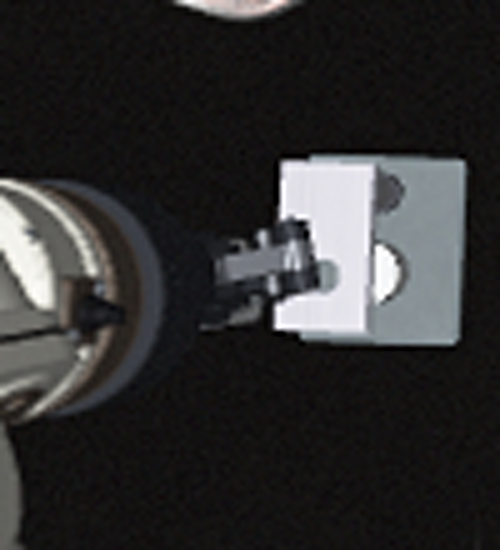

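Run:
```python
from h import *
p=np.array([.4498,.2824,.2971-.126])
for h,q in((0,(281,388)),(.06,(262,305)),(.11,(251,236))):
    uv=crop([q],5,150,193); w=back('scene',uv,p[2]+h); print(h,uv,proj('scene',p+[0,0,h]),w-p-[0,0,h])
```

```text
0 [[205.8 270.2]] [[205.58292263 270.50755559]] [[ 3.37215956e-04 -7.91085017e-04 -5.55111512e-17]]
0.06 [[202.  253.6]] [[201.7854086  251.96734639]] [[-0.00362828  0.00207124  0.        ]]
0.11 [[199.8 239.8]] [[198.32987648 234.99467619]] [[-1.15915300e-02  4.83127658e-03  4.16333634e-17]]
```

>>> apply_moves:
  plan: [-0.001,-0.004,0,0,0,0,-0.004,-0.014,0,0,0,0,-0.009,-0.03,0,0,0,0,-0.015,-0.052,0,0,0,0,-0.022,-0.077,0,0,0,0,-0.03,-0.104,0,0,0,0,-0.038,-0.132,0,0,0,0,-0.045,-0.16,0,0,0,0,-0.053,-0.186,0,0,0,0,-0.059,-0.208,0,0,0,0,-0.064,-0.226,0,0,0,0,-0.068,-0.238,0,0,0,0]

```text
clock: 11.87
eef_pos: [0.5685, 0.0619, 0.298]
tool_rot: [-0.107, 0.994, -0.0, -0.0]
ft_force: [-0.0, -0.4, -1.0]
grip_width: 0.023
```

>>> apply_moves:
  plan: [-0.001,-0.006,0,0,0,0,-0.002,-0.009,0,0,0,0,-0.002,-0.01,0,0,0,0,-0.002,-0.01,0,0,0,0,-0.002,-0.01,0,0,0,0,-0.002,-0.01,0,0,0,0,-0.002,-0.01,0,0,0,0,-0.002,-0.01,0,0,0,0]

```text
clock: 12.53
eef_pos: [0.5717, 0.0561, 0.2985]
tool_rot: [-0.108, 0.994, 0.0, 0.0]
ft_force: [0.0, -0.0, -0.7]
grip_width: 0.0231
```

Run:
```python
from h import *
from workcell import optics,sensors
o=sensors.get_obs(); p=o['eef_pos']; print(o['ft_force'])
rows([(PORT[0],PORT[1],.3,1.786)])
for n in("scene","top"):
    a=np.ascontiguousarray(optics.camera(n)["pixels"][:,:,::-1])
    u,v=proj(n,[*PORT,.17])[0].astype(int)
    cv2.imwrite(f"pics/{n}7.png",cv2.resize(a[v-45:v+45,u-45:u+45],None,fx=7,fy=7,interpolation=cv2.INTER_CUBIC)); print(u,v)
    for h in(0,.06): print(n,h,((proj(n,p+[0,0,h-.126])-[u-45,v-45])+.5)*7-.5)
    print('port',((proj(n,[*PORT,.115])-[u-45,v-45])+.5)*7-.5)
```

```text
[ 0.04179196 -0.04256645 -0.65321268]
now 12.5333 [0.5717 0.0561 0.2985] yang 1.788 tilt 0.0002 grip 0.0231
[0.0003, -0.001, -0.0015, 0.0, 0.0002, 0.002]
252 190
scene 0 [[317.70272056 315.11150313]]
scene 0.06 [[309.59498607 182.74095663]]
port [[327.23012579 430.91123679]]
259 198
top 0 [[316.18639171 323.87340508]]
top 0.06 [[308.62181244 303.45068391]]
port [[325.70910984 341.26975441]]
```

View pics/scene7.png

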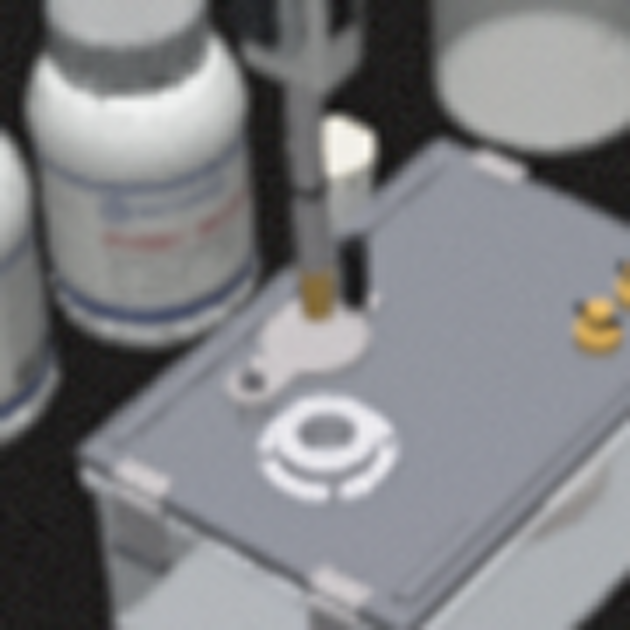

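View pics/top7.png

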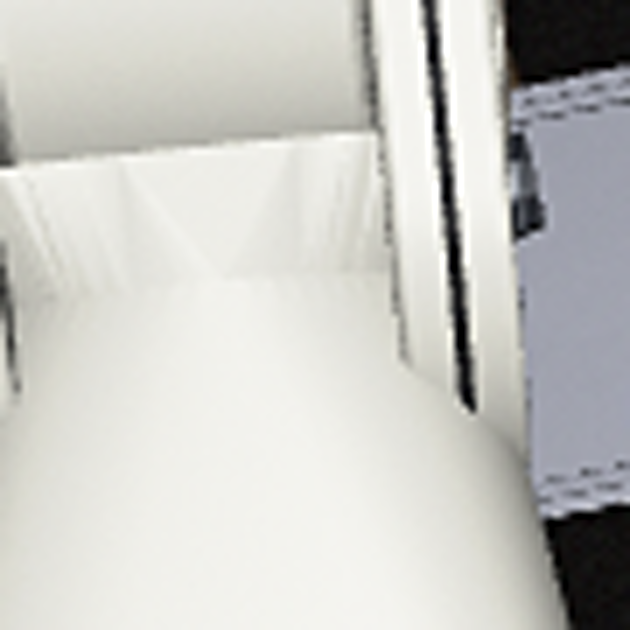

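Run:
```python
from h import *
from workcell import optics,sensors
o=sensors.get_obs(); p=o['eef_pos']; print(p)
acc=0
for i in range(4): acc=acc+optics.camera('scene')["pixels"].astype(float)
a=(acc/4).astype(np.uint8)[:,:,::-1].copy()
np.save('s8.npy',acc/4)
u0,v0=235,150
c=cv2.resize(a[v0:v0+50,u0:u0+40],None,fx=12,fy=12,interpolation=cv2.INTER_CUBIC)
# overlay model: ring top/bottom edges, tip bottom circle, brass? cylinder
def draw(h,r,col):
    t=np.linspace(0,2*np.pi,60); q=np.c_[r*np.cos(t),r*np.sin(t),0*t+h-.126]+p
    uv=((proj('scene',q)-[u0,v0])+.5)*12-.5
    cv2.polylines(c,[uv.astype(np.int32).reshape(-1,1,2)],True,col,1)
c0=c.copy()
draw(0,.006,(0,0,255));draw(.058,.007,(0,255,0));draw(.062,.007,(0,255,0))
cv2.imwrite('pics/s8.png',np.hstack([c0,c])[:600,:])
# profile along the shaft axis
for h in np.arange(-8,70,2)/1000:
    uv=proj('scene',p+[0,0,h-.126])[0]
u,v=proj('scene',p+[0,0,-.066])[0];print(u,v)
for vv in range(150,200):
    f=(vv-proj('scene',p+[0,0,-.066])[0,1])
    uu=u+f*8.1/132.4
    print(vv,round(uu,1),(acc/4)[vv,int(round(uu))-1:int(round(uu))+2].mean(0).round().astype(int), end=' | ')
```

```text
[0.57177769 0.05584448 0.29839056]
250.8596737963959 170.64363405104098
150 249.6 [109 112 112] | 151 249.7 [113 115 115] | 152 249.7 [121 122 122] | 153 249.8 [127 128 128] | 154 249.8 [130 131 130] | 155 249.9 [130 132 131] | 156 250.0 [127 129 128] | 157 250.0 [120 120 121] | 158 250.1 [113 113 115] | 159 250.1 [112 112 114] | 160 250.2 [112 112 113] | 161 250.3 [111 110 113] | 162 250.3 [111 111 113] | 163 250.4 [111 110 112] | 164 250.5 [110 110 112] | 165 250.5 [116 116 117] | 166 250.6 [114 114 115] | 167 250.6 [114 114 115] | 168 250.7 [114 113 114] | 169 250.8 [112 112 113] | 170 250.8 [109 109 111] | 171 250.9 [96 96 97] | 172 250.9 [75 75 76] | 173 251.0 [90 89 91] | 174 251.1 [106 106 108] | 175 251.1 [110 111 112] | 176 251.2 [111 111 113] | 177 251.2 [111 110 112] | 178 251.3 [111 110 112] | 179 251.4 [110 109 112] | 180 251.4 [111 110 112] | 181 251.5 [110 110 112] | 182 251.6 [111 111 112] | 183 251.6 [116 110 103] | 184 251.7 [126 108  78] | 185 251.7 [130 107  62] | 186 251.8 [129 107  59] | 187 251.9 [129 106  58] | 188 251.9 [129 105  58] | 189 252.0 [134 111  69] | 190 252.0 [156 140 118] | 191 252.1 [189 182 178] | 192 252.2 [202 198 200] | 193 252.2 [202 198 200] | 194 252.3 [201 197 199] | 195 252.3 [202 197 200] | 196 252.4 [202 197 200] | 197 252.5 [190 186 188] | 198 252.5 [149 148 152] | 199 252.6 [139 141 149] |
```

View pics/s8.png

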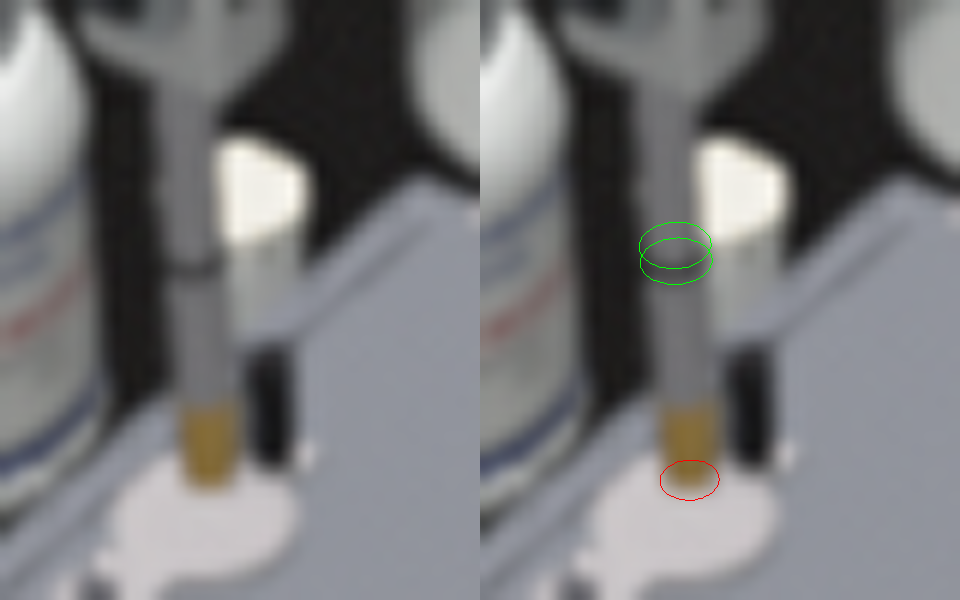

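>>> apply_moves:
  plan: [0.001,0,0.005,0,0,0,0.001,0,0.012,0,0,0,0.001,0,0.02,0,0,0,0.001,0,0.028,0,0,0,0.001,0,0.036,0,0,0,0.001,0,0.043,0,0,0,0.001,0,0.047,0,0,0,0.001,0,0.048,0,0,0,0.001,0,0.048,0,0,0,0.001,0,0.048,0,0,0,0.001,0,0.048,0,0,0]

```text
clock: 13.75
eef_pos: [0.5712, 0.0553, 0.2509]
tool_rot: [-0.108, 0.994, 0.0, 0.001]
ft_force: [0.2, 0.3, -0.8]
grip_width: 0.0232
```

```bash
cat > look.py <<'E'
from h import *
from workcell import optics,sensors
import sys
o=sensors.get_obs(); p=o['eef_pos']; print(o['clock'],p.round(4),o['ft_force'].round(2)); rows([])
acc=0
for i in range(4): acc=acc+optics.camera('scene')["pixels"].astype(float)
a=(acc/4).astype(np.uint8)[:,:,::-1].copy()
u0,v0=233,int(sys.argv[2]); 
c=cv2.resize(a[v0:v0+48,u0:u0+40],None,fx=12,fy=12,interpolation=cv2.INTER_CUBIC)
c0=c.copy()
def draw(P,r,col):
    t=np.linspace(0,2*np.pi,60); q=np.c_[r*np.cos(t),r*np.sin(t),0*t]+P
    uv=((proj('scene',q)-[u0,v0])+.5)*12-.5
    cv2.polylines(c,[uv.astype(np.int32).reshape(-1,1,2)],True,col,1)
z=p-[0,0,.126]
draw(z,.006,(0,0,255));draw(z+[0,0,.058],.007,(0,255,0));draw(z+[0,0,.062],.007,(0,255,0))
draw([*PORT,.115],.011,(255,0,0));draw([*PORT,.115],.019,(255,0,0))
cv2.imwrite(sys.argv[1],np.hstack([c0,c])[:600,:800+160])
E
python3 look.py pics/s9.png 178
```

```text
13.75 [0.5712 0.0553 0.2509] [ 0.25  0.3  -0.8 ]
now 13.75 [0.5712 0.0553 0.2509] yang 1.787 tilt 0.0011 grip 0.0232
```

View pics/s9.png

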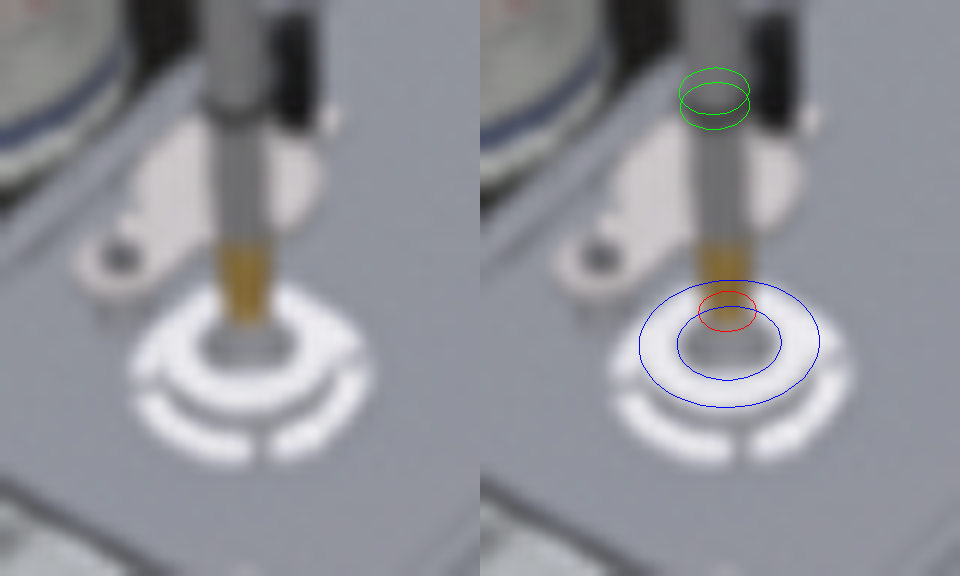

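Run:
```python
from h import *
print(proj('scene',[.4505,.2825,.17])[0].astype(int)-[50,55],proj('scene',[.4505,.2825,.24])[0].astype(int)-[50,55])
a=cv2.imread('pics/scene4.png')[215:385,180:350];b=cv2.imread('pics/scene6.png')[85:255,180:350]
cv2.imwrite('pics/cmp.png',cv2.resize(np.hstack([a,b]),None,fx=2.35,fy=2.35,interpolation=cv2.INTER_CUBIC))
```

```text
[155 215] [150 193]
```

View pics/cmp.png

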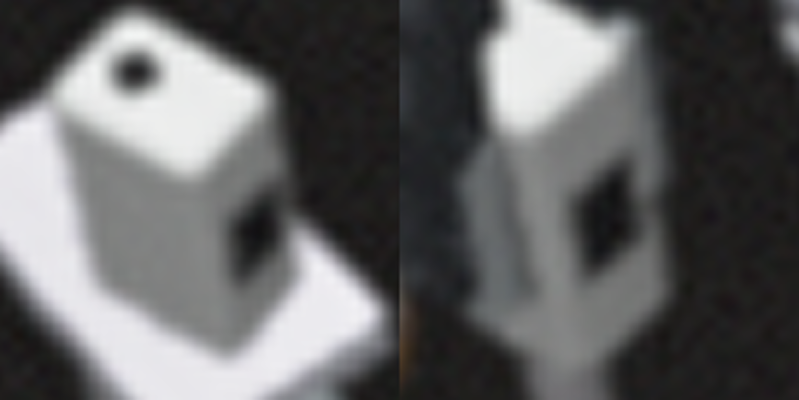

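```bash
cat > ov.py <<'E'
from h import *
def head(pose,zt):
    L=[[sx*.017,sy*.012,z+zt] for z in(.11,.17) for sx,sy in((1,1),(1,-1),(-1,-1),(-1,1))]
    return W(pose,L)
def ov(img,f,x0,y0,P,cam='scene'):
    uv=(((proj(cam,P)-[x0,y0])+.5)*f-.5).round().astype(int)
    for i in range(4):
        for a,b in((i,(i+1)%4),(4+i,4+(i+1)%4),(i,4+i)): cv2.line(img,tuple(map(int,uv[a])),tuple(map(int,uv[b])),(0,0,255),1)
E
python3 - <<'E'
from ov import *
a=cv2.imread('pics/scene4.png');b=cv2.imread('pics/scene6.png')
a=cv2.resize(a,None,fx=2,fy=2);b=cv2.resize(b,None,fx=2,fy=2)
ov(a,10,155,215,head((.4503,.2823,.215),.02)); ov(b,10,150,193,head((.4498,.2824,.216),.1711))
cv2.imwrite('pics/cmp2.png',np.hstack([a[420:780,350:720],b[160:520,350:720]]))
E
```

```text
(no output)
```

View pics/cmp2.png

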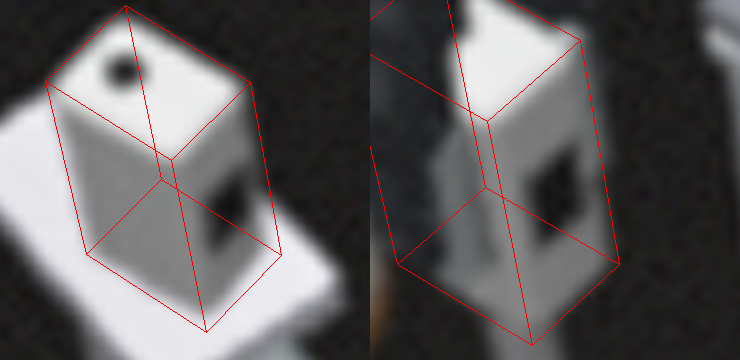

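>>> apply_moves:
  plan: [0,0.001,0,0,0,0,0,0.001,0,0,0,0,0,0.001,0,0,0,0,0,0.001,0,0,0,0,0,0.001,0,0,0,0]

```text
clock: 14.37
eef_pos: [0.5707, 0.0563, 0.2503]
tool_rot: [-0.108, 0.994, 0.0, -0.0]
ft_force: [0.7, 0.1, -1.5]
grip_width: 0.0231
```

```bash
python3 look.py pics/s10.png 178; python3 -c "
from h import *
rows([(.5709,.0562,.1805,1.787)])"
```

```text
14.3667 [0.5707 0.0563 0.2503] [ 0.74  0.12 -1.49]
now 14.3667 [0.5707 0.0563 0.2503] yang 1.787 tilt 0.0 grip 0.0231
now 14.5667 [0.5707 0.0562 0.2503] yang 1.787 tilt 0.0 grip 0.0231
[-0.0002, -0.0001, 0.0698, -0.0, -0.0, -0.0]
```

View pics/s10.png

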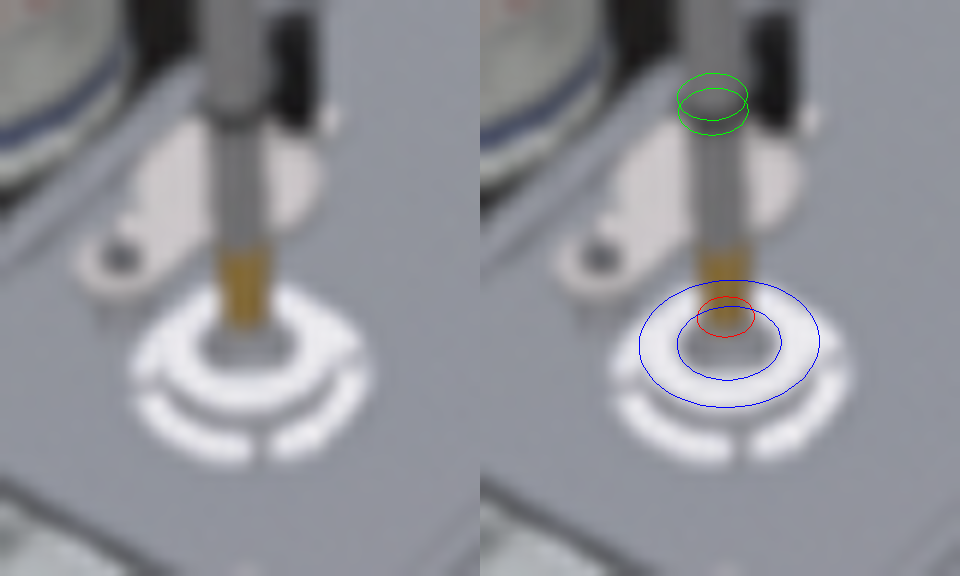

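>>> apply_moves:
  plan: [0,0,0.002,0,0,0,0,0,0.006,0,0,0,0,0,0.011,0,0,0,0,0,0.016,0,0,0,0,0,0.021,0,0,0,0,0,0.026,0,0,0,0,0,0.03,0,0,0,0,0,0.033,0,0,0,0,0,0.035,0,0,0,0,0,0.035,0,0,0,0,0,0.035,0,0,0,0,0,0.035,0,0,0]

```text
clock: 15.57
eef_pos: [0.5709, 0.0563, 0.2156]
tool_rot: [-0.108, 0.994, 0.0, 0.0]
ft_force: [0.9, -1.0, -0.2]
grip_width: 0.0232
```

```bash
python3 look.py pics/s11.png 178; python3 -c "
from h import *
rows([(.5709,.0562,.1805,1.787)])"
```

```text
15.5667 [0.5709 0.0563 0.2156] [ 0.93 -1.05 -0.17]
now 15.5667 [0.5709 0.0563 0.2156] yang 1.787 tilt 0.0007 grip 0.0232
now 15.7667 [0.5708 0.0562 0.2156] yang 1.787 tilt 0.0005 grip 0.0232
[-0.0, -0.0001, 0.0351, -0.0001, 0.0005, -0.0]
```

View pics/s11.png

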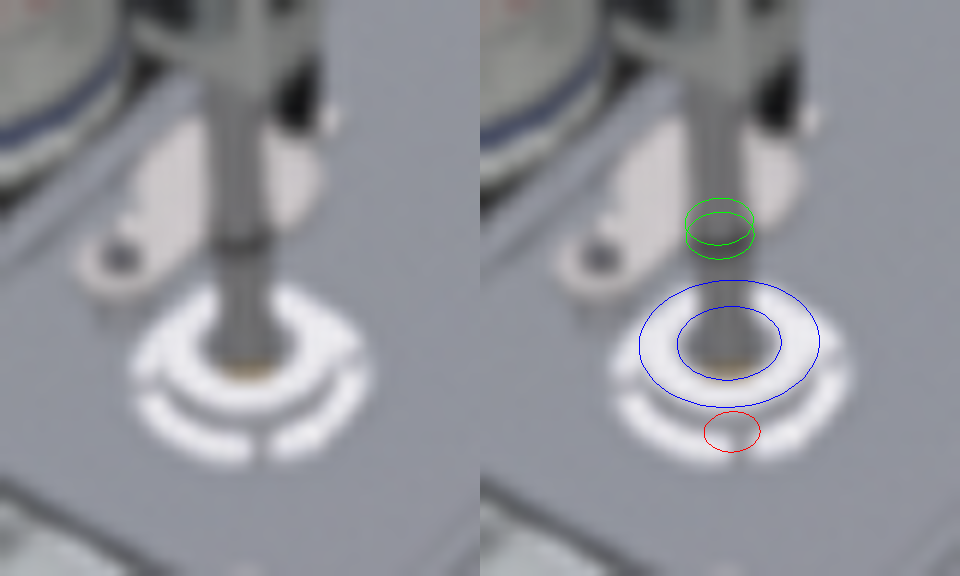

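>>> apply_moves:
  plan: [0,0,0.002,0,0,0,0,0,0.006,0,0,0,0,0,0.011,0,0,0,0,0,0.016,0,0,0,0,0,0.021,0,0,0,0,0,0.026,0,0,0,0,0,0.03,0,0,0,0,0,0.033,0,0,0,0,0,0.035,0,0,0,0,0,0.036,0,0,0,0,0,0.036,0,0,0,0,0,0.036,0,0,0]

```text
clock: 16.77
eef_pos: [0.5708, 0.0563, 0.1795]
tool_rot: [-0.108, 0.994, -0.0, 0.0]
ft_force: [-0.0, 0.5, -1.5]
grip_width: 0.0231
```

```bash
python3 look.py pics/s12.png 178
python3 - <<'E'
from h import *
from workcell import sensors,optics
rows([(.5709,.0562,.1805,1.787)]); o=sensors.get_obs();print(o['ft_force'],abs(o['joint_vel']).max())
cv2.imwrite('pics/s12full.png',optics.camera('scene')['pixels'][:,:,::-1])
E
```

```text
16.7667 [0.5708 0.0563 0.1795] [-0.05  0.54 -1.5 ]
now 16.7667 [0.5708 0.0563 0.1795] yang 1.787 tilt 0.0004 grip 0.0231
now 16.9667 [0.5709 0.0563 0.1796] yang 1.7869 tilt 0.0005 grip 0.0234
[-0.0, -0.0001, -0.0009, -0.0, 0.0005, -0.0001]
[ 0.7260081   0.01274038 -0.97591828] 0.0017683601188595076
```

View pics/s12.png

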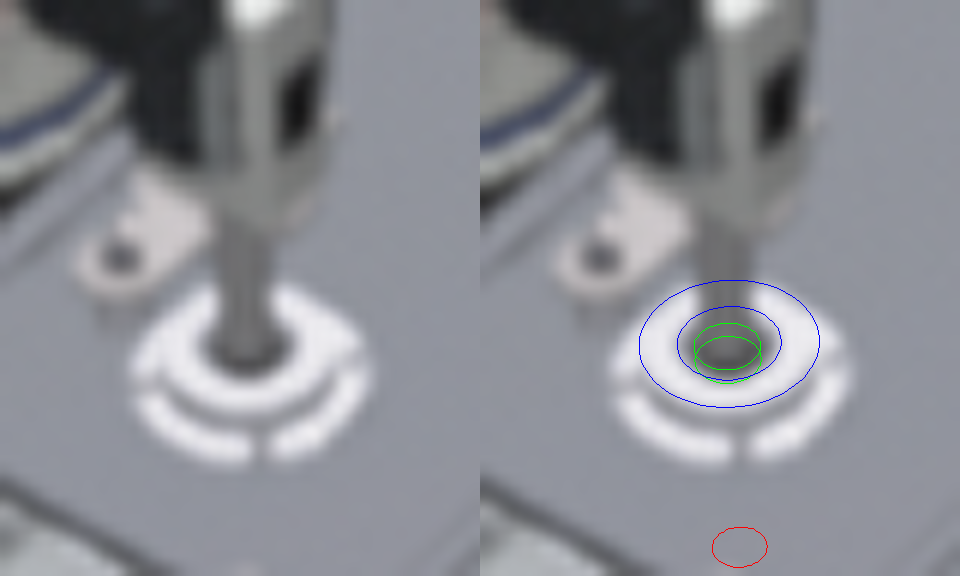

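View pics/s12full.png

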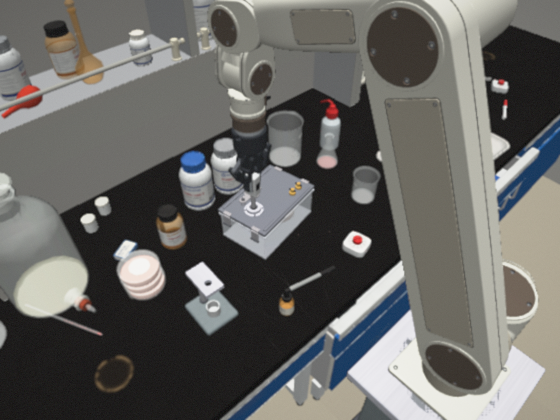

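Run:
```python
from ov import *
a=cv2.imread('pics/s12full.png')[165:225,225:280]
a=cv2.resize(a,None,fx=10,fy=10,interpolation=cv2.INTER_CUBIC);b=a.copy()
ov(b,10,225,165,head((.5709,.0563,.216),.1796-.126))
cv2.imwrite('pics/s12h.png',np.hstack([a,b])[:600])
```

```text
(no output)
```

View pics/s12h.png

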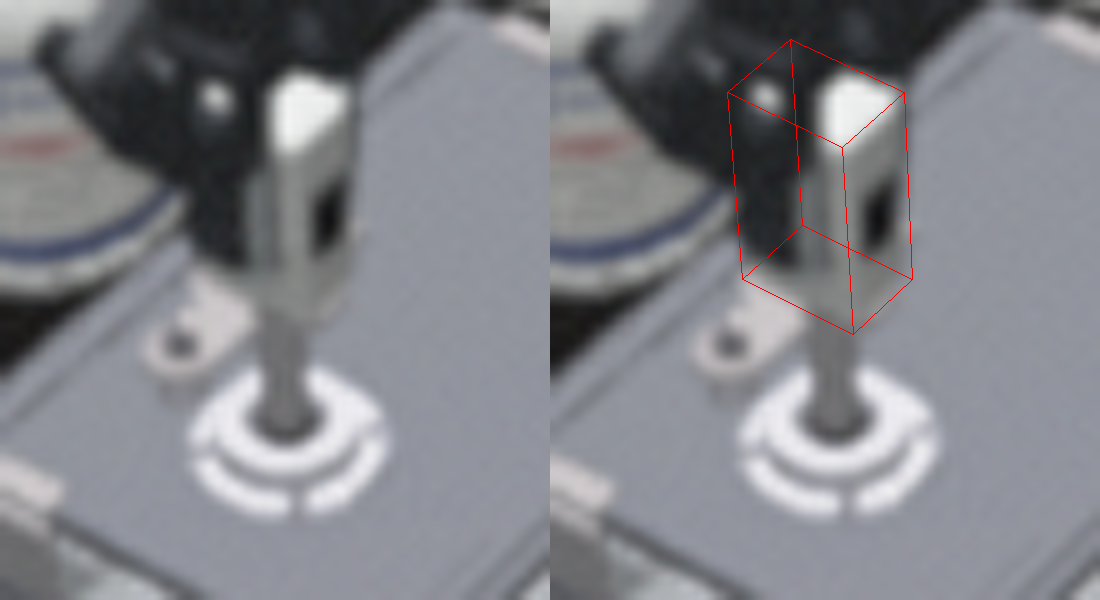

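```bash
python3 -c "
from workcell import bot,sensors
print(bot.job_done()); o=sensors.get_obs(); print(o['clock'],o['eef_pos'],o['grip_width'])"
```

```text
the job is handed in; nothing more can be done
None
the job is handed in; nothing more can be done
```

I swung the port cover open to about 1.5 rad, gripped the probe by its flats, lifted it out of the stand and lowered it upright through the port. I handed the job in at about 17 s with the gripper still holding it. No verdict was reported.

- **Last checks:** The tool was upright to within 0.001 rad and still, gripping at 23 mm. The sensed force stayed within about 1.5 N the whole way down, close to the sensor's scatter, so I saw no sign of contact. In the scene camera the ring sits inside the bore and is centred side to side to within about 0.5 mm. The bystanders I could see looked unmoved, but I did not measure them.
- **Disagreement:** In the scene camera the ring and tip sat 0.4 to 0.75 pixel higher than the arm's position predicted. That means either up to about 2.5 mm of offset along the viewing direction, or about 2 mm of extra height.
- **Not settled:** The arm blocked the top camera at the port, so I could not tell which it was. I placed the probe between the two cameras' estimates. I expect a sideways error of about 1.5 to 2.5 mm, against the 4 mm limit.

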